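# Lock a pipette tip rack and draw off its tight cover

## Robot

A 7-joint arm with a two-finger parallel gripper is mounted at the origin on a cart in front of the work surface, level with it; the furniture and walls round the work are solid. World frame = base frame: x ahead of the robot, y to its left, z up, the work surface at z = 0. Lengths are in m, angles in rad, forces in N, time in s.
With the tool pointing down it reaches from about 0.35 to 0.775 m from the base axis. Payload 3.1 kg.
Tool frame: the origin (TCP) lies between the finger pads; the fingertips stand manip.nose_length ahead of it and the grasp point (between the pads) lies 2 mm behind it (manip.nose_length is the distance from the TCP to the fingertips, in m); z points along the fingers, y is the direction in which the jaws open and shut (so a half turn about z gives the same grasp; the last joint's range is limited). The gripper opens to 85 mm and grips with 20 to 120 N. Pads are 22 mm wide; open, the fingers measure 114 mm over their backs; the gripper's body (76 mm by 85 mm) begins 54 mm behind the grasp point. The pads swing forward as they close: fully open they stand 13 mm farther back than shut.
Start: joints at [-1.23, 0.311, 0.014, 1.512, -0.004, 1.319, -0.027], TCP at [0.205, 0.51, 0.248] pointing down, gripper open.
Joint ranges: [-2.7, 2.7], [-0.3, 1.91], [-1.27, 1.3], [0.12, 2.57], [-1.44, 4.58], [0.2, 2.03], [-3.05, 3.05]. Speed limits (rad/s): [2.79, 2.79, 3.14, 3.14, 3.14, 3.14, 3.14].

## Interface

Orientations are given as a rotation vector (axis times angle).
In Python, from plant import monitor, capture, get_calibration, manip, find_in, outline_of, tip_of gives the robot as it stands.
- The arm moves only by the shell command python3 -m handwheel 'ROWS' [FORCE]. ROWS is JSON, a list of rows, each an object of numbers: "x", "y", "z": the shift along the world's x, y, z in cm; "ax", "ay", "az": the turn, a rotation vector about the world's x, y, z in rad; "claw": the finger opening in cm, from 0 to 8.54. In form: [{"x": .., "y": .., "z": .., "ax": .., "ay": .., "az": .., "claw": ..}, ...]. A call has 1 to 8 rows; each row shifts and turns the commanded pose from where the row before left it; what a row does not reach is not made up. A row lasts 1/8 s, in which the tool goes at most 62.5 mm and 10.7 degrees, less where a joint would pass 70% of its speed; a pose out of reach is approached as far as the arm can. A call with a gripper value outside its range is refused whole. The fingers move at their own pace and stop on an object; FORCE is the grip in N (left out, the last holds). Time passes only in rows, so rows that do not move let the fingers close. It gives the time, the measured TCP pose, the force and the opening at its end, in the units of the state.
- monitor.read_state(): the state, without advancing time (a new reading comes with each control period).
- capture(name): name is "scene" or "top"; returns (picture, depth): 384x512x3 uint8, red, green, blue; 384x512 float32, m along the optical axis (not along the pixel's ray), 0 where there is no reading.
- get_calibration(name): a dict with "fx", "fy", "cx", "cy" (pixels), "pose" (4x4, takes a point from camera to world coordinates). Camera axes: x right, y up, looking along -z (the intrinsics and any distortion apply to the point x, -y, -z); pixel columns grow to the right and rows downward; lengths in m; the calibration is good to about 2 mm. A picture is of the moment at which its call begins. get_calibration takes no time and is no camera call.
- manip.hand_in(): hands the job in, once; it reports no verdict.
Trained networks look in the newest picture that a camera, given by its name, has taken for a name from the list of things; names that differ only in an ending like _2 or _b are one class to them, and where a whole thing is asked for, a point or a joint stands for the part that bears it (a point fixed in the world has none). Each returns a list of dicts, best first, with "score" (0 to 1); they miss things now and then, are a little off and sometimes report something else, mostly with a low value. They report only what shows in the picture. A call takes as long as a camera call. They do not tell look-alikes from the thing itself.
- find_in(camera, thing): "box" ([left, top, width, height] in pixels, round what is visible of it).
- outline_of(camera, thing): "region" (384x512 bool, what is visible of it) and "box" ([left, top, width, height] in pixels, round what is visible of it).
- tip_of(camera, thing): "uv" ([column, row] in pixels: a listed point, or the origin of a listed thing).
The state is a dict: "t": time; "joints": joint angles; "qd": joint speeds; "joint_torque": joint torques, N m; "ee_pos": TCP position; "tool_rot": TCP orientation; "force": force on the tool from outside, world axes, zero at the start; "ft_torque": the same for the moment, N m; "finger_gap": finger opening in m.
Only numpy, scipy, OpenCV 4.12 (cv2) and the standard library are available. Lean on these libraries where they do the work, as an engineer would, in place of code of your own. Each camera call takes 0.05 s, during which the arm holds its last target. There are 200 camera calls.

## Task

Push the red lock slide of the sloping stand up the slope until it clicks fully home, so that it holds the tip rack down. Then draw the tight, bluish clear cover straight off the rack, leaving the rack seated and locked in the stand, and set the cover down, not dropped, mouth down and flat inside the white tray. Do not disturb the timer, micropipette, small beaker and log book.

Things in the scene. Friction and masses are not known exactly. Their poses are not given: they have to be found in the camera images.
- stand: Fixed grey and white sloping stand, 176 x 168 mm. Origin on the bench below the rack's seat, z up. Its deck slopes 25 degrees and rises towards the stand's +x. In its frame up-slope is u = (0.906, 0, 0.423), the deck's normal n = (-0.423, 0, 0.906). Deck: 126 mm down-slope to 56 mm up-slope of the seat, half width 82 mm (100 mm at the small roller housing on the left).
- seat (a point): Centre of the rack's seat, on the deck's surface, 68 mm above the stand's origin; the rack's origin lies here when it is seated. Rack, cover and slide are aligned with u, y and n of the stand.
- lock_slide (a joint): Travel of the red lock slide along u (up the slope), m: 0 to 0.003 at the start (open), 0.020 fully home at a stop. A spring roller has to be overcome at about 0.015 (push about 6 N along u); beyond it the roller drives the slide home and keeps it there. Home, four lips on its rails stand 2.5 mm over the four ears of the rack's foot and hold it down; open, the ears are free.
- tab (a point): Centre of the slide's red thumb tab, an upright plate 10 mm along u, 44 mm along y, its centre 23 mm and top 36 mm above the deck along n, on a cross bar 14 mm (u) and 12 mm high. Its front face looks down the slope, to where the deck is bare. It moves with the slide; home, it lies 90 mm down-slope of the seat.
- tip_rack: Inner part: loose grey-blue tip rack with yellow tips, about 0.12 kg. Origin at the centre of its underside, x = u, z = n (tilted 25 degrees). Foot 66 (x) x 102 (y) x 12 mm with four ears, 6 mm thick, out to 60 mm either side in y; on it a block 54 x 88 mm up to 48 mm; tip tops at 55 mm.
- cover: Outer part: loose bluish clear cover, mouth down over the rack, 64 (x) x 100 (y) x 58 (z) mm outside, walls 2.5 mm, about 0.06 kg. Origin at the centre of its mouth, z to its closed top. At the start its rim rests on the rack's foot, 12 mm above the deck along n. Two spring tongues in its end walls grip the rack: unlocked, the rack comes along; locked, the cover comes off along n with about 8 N.
- cover_top (a point): Centre of the cover's closed top, 58 mm from the cover's origin along its z. Its two long faces (64 mm apart in x: down-slope and up-slope) are free to be taken between two fingers, down to 14 mm above the deck. Rim and tip tops are clear of each other after 45 mm of travel along n.
- tray: Fixed white shallow tray, 140 (x) x 180 (y) x 20 mm high, walls 3 mm; origin at the centre of its underside. The floor inside is 3 mm above the bench.
- micropipette: Loose grey micropipette lying on the bench, 235 x 25 x 30 mm: leave alone. Origin at the centre of its underside.
- timer: Loose white bench timer, 60 x 66 x 19 mm, on the bench behind the work: leave alone. Origin at the centre of its underside.
- beaker_100: Loose small glass beaker with pink contents, 58 mm across, 69 mm high: leave alone. Origin at the centre of its underside.
- log_book: Loose dark red log book, 210 x 151 x 12 mm, lying on the bench: leave alone. Origin at the centre of its underside.
Things that resemble listed ones, but are neither listed nor needed, are in the scene too. What is shaped like the cover but green is not meant.

How it is judged:
On the way, in this order (a step that is already met when the one before it is completed fails the run):
1. the lock slide is fully home while the cover is still on the seated rack (value of joint lock_slide above 0.0175 m and distance between tip_rack and seat below 0.006 m and distance between cover and tip_rack below 0.018 m), for 0.2 s.
2. the cover is drawn clear of the rack, the rack still seated and locked (value of joint lock_slide above 0.0175 m and distance between tip_rack and seat below 0.006 m and distance between cover and tip_rack above 0.08 m), for 0.1 s.
3. the cover touches the tray while the fingers still hold it (contact force between cover and tray above 0.15 N and contact force between the fingers and cover above 0.5 N), for 0.1 s.
At the end, for the whole second after the job is handed in: The lock slide is within 2.5 mm of fully home, the rack's origin is within 6 mm of the seat, and the cover stands at rest on the tray's floor, mouth down and upright within 3 degrees (rim under 8 mm above the bench), wholly inside the tray (value of joint lock_slide above 0.0175 m and distance between tip_rack and seat below 0.006 m and x of cover in the frame of tray between -0.065 and 0.065 m and y of cover in the frame of tray between -0.085 and 0.085 m and height (world z) of cover below 0.008 m and angle between cover's own z axis and vertical below 0.06 rad and linear speed of cover below 0.02 m/s and contact force between cover and tray above 0.15 N); the robot touches nothing.
It fails at once if the rack is lifted out of its seat (more than 10 mm) (distance between tip_rack and seat above 0.01 m).
It fails at once if the micropipette is moved more than 25 mm (distance of micropipette from where it was at the start of the episode above 0.025 m).
It fails at once if the timer is moved more than 25 mm (distance of timer from where it was at the start of the episode above 0.025 m).
It fails at once if the small beaker is moved more than 25 mm (distance of beaker_100 from where it was at the start of the episode above 0.025 m).
It fails at once if the log book is moved more than 25 mm (distance of log_book from where it was at the start of the episode above 0.025 m).
It also fails if it takes over 58 s, if anything falls off the work surface, if the arm or the gripper's body presses on something with over 40 N, if the wrist force passes 120 N, or if a joint passes its speed limit or range.

## Working session

There is one attempt and no reset: what is moved stays moved. The work goes in short steps, Python scripts to look and compute and a shell command to move; the robot and the scene stay as the last step left them, time stands still between calls to the robot, and variables do not carry over. Pictures are saved under pics/ and viewed, about 8 in all and at most 12, crops included, and the job is handed in when it is done.

```bash
mkdir -p pics
cat > h.py <<'E'
import numpy as np, cv2
from plant import monitor, capture, get_calibration, manip, find_in, outline_of, tip_of
def pts(cam,depth):
    c=get_calibration(cam); v,u=np.mgrid[0:384,0:512]
    X=(u-c["cx"])/c["fx"]*depth; Y=(v-c["cy"])/c["fy"]*depth
    P=np.stack([X,-Y,-depth,np.ones_like(depth)],-1)@np.array(c["pose"]).T
    P=P[...,:3]; P[depth<=0]=np.nan; return P
E
python3 - <<'E'
from h import *
s=monitor.read_state();print({k:np.round(s[k],3) for k in("t","ee_pos","tool_rot","force","finger_gap")},manip.nose_length)
for cam in("scene","top"):
    im,d=capture(cam);np.savez(f"{cam}0.npz",im=im,d=d);P=pts(cam,d)
    cv2.imwrite(f"pics/{cam}0.png",cv2.resize(im[...,::-1],(800,600)))
    c=get_calibration(cam);print(cam,{k:v for k,v in c.items() if k!="pose"},np.round(c["pose"],3).tolist())
    for n in("stand","seat","tab","tip_rack","cover","cover_top","tray","micropipette","timer","beaker_100","log_book"):
        o=outline_of(cam,n) if n not in("seat","tab","cover_top") else []
        for r in o[:3]:
            q=P[r["region"]];print(n,round(r["score"],2),r["box"],np.round(np.nanmedian(q,0),3),np.round(np.nanpercentile(q,2,axis=0),3),np.round(np.nanpercentile(q,98,axis=0),3))
        if n in("seat","tab","cover_top","cover","tray","stand"):
            for r in tip_of(cam,n)[:3]:
                u,v=np.round(r["uv"]).astype(int);print("  tip",n,round(r["score"],2),(u,v),np.round(P[min(v,383),min(u,511)],3))
E
```

```text
{'t': np.float64(0.0), 'ee_pos': array([0.205, 0.51 , 0.247]), 'tool_rot': array([-0.597, -3.084,  0.004]), 'force': array([-0.48 , -0.063,  0.049]), 'finger_gap': np.float64(0.086)} 0.017
scene {'fx': 355.0959102298579, 'fy': 355.0959102298579, 'cx': 252.79607143768885, 'cy': 189.602993184858} [[0.784, 0.487, -0.384, 0.06], [-0.621, 0.609, -0.494, -0.673], [-0.007, 0.626, 0.78, 1.221], [0.0, 0.0, 0.0, 1.0]]
stand 0.93 [216.2, 157.8, 49.2, 54.2] [0.595 0.104 0.036] [0.529 0.049 0.001] [0.709 0.209 0.089]
  tip seat 0.81 (np.int64(246), np.int64(174)) [0.628 0.102 0.126]
  tip tab 0.52 (np.int64(224), np.int64(194)) [0.539 0.146 0.021]
tip_rack 0.49 [249.2, 174.1, 9.0, 8.6] [0.675 0.099 0.08 ] [0.644 0.09  0.063] [0.683 0.102 0.086]
cover 0.95 [188.3, 200.2, 26.0, 31.7] [0.406 0.132 0.019] [ 0.363  0.065 -0.003] [0.441 0.174 0.059]
cover 0.91 [211.2, 229.4, 33.3, 32.2] [ 0.399 -0.067  0.022] [ 0.346 -0.11  -0.003] [ 0.446 -0.041  0.059]
cover 0.89 [227.1, 159.0, 28.7, 25.6] [0.625 0.13  0.126] [0.591 0.089 0.076] [0.668 0.189 0.144]
  tip cover 0.88 (np.int64(225), np.int64(241)) [ 0.
[... 2450 characters left out ...]
np.int64(214), np.int64(183)) [0.63  0.134 0.133]
  tip cover_top 0.75 (np.int64(279), np.int64(253)) [ 0.4   -0.08   0.004]
  tip cover_top 0.68 (np.int64(293), np.int64(184)) [ 0.641 -0.136  0.006]
tray 0.62 [263.2, 160.7, 57.5, 42.8] [ 0.648 -0.13   0.004] [ 0.577 -0.217 -0.002] [ 0.717 -0.042  0.022]
  tip tray 0.82 (np.int64(292), np.int64(184)) [ 0.642 -0.133  0.005]
micropipette 0.89 [364.4, 199.5, 8.7, 67.8] [ 0.494 -0.387  0.019] [ 0.365 -0.406  0.004] [ 0.576 -0.375  0.032]
beaker_100 0.52 [288.6, 132.7, 18.8, 21.7] [ 0.784 -0.152  0.043] [ 0.757 -0.177  0.01 ] [ 0.809 -0.125  0.073]
log_book 0.57 [94.6, 212.3, 69.1, 66.2] [0.427 0.44  0.009] [0.334 0.338 0.003] [0.52  0.544 0.015]
```

Run:
```python
from h import *
a=np.load("top0.npz");b=np.load("scene0.npz")
A=cv2.resize(a["im"][125:285,170:330,::-1],(600,600),interpolation=cv2.INTER_CUBIC)
B=cv2.resize(b["im"][150:203,208:261,::-1],(600,600),interpolation=cv2.INTER_CUBIC)
cv2.imwrite("pics/topc.png",A)
cv2.imwrite("pics/cmp.png",np.hstack([cv2.resize(a["im"][155:225,180:250,::-1],(400,400),interpolation=cv2.INTER_CUBIC),cv2.resize(B,(400,400))]))
# red slide pixels & deck plane
for cam,z in(("top",a),("scene",b)):
    P=pts(cam,z["d"]);im=z["im"].astype(int)
    reg=(P[...,0]>.45)&(P[...,0]<.75)&(P[...,1]>0)&(P[...,1]<.27)&(P[...,2]>.008)
    red=reg&(im[...,0]>110)&(im[...,1]<.6*im[...,0])&(im[...,2]<.6*im[...,0])
    q=P[red];print(cam,len(q),np.round(np.percentile(q,[2,50,98],axis=0),3).tolist())
    q=P[reg]; 
    # RANSAC plane with slope ~25deg
    rng=np.random.default_rng(0);best=0
    for _ in range(4000):
        p=q[rng.choice(len(q),3,False)];n=np.cross(p[1]-p[0],p[2]-p[0]);l=np.linalg.norm(n)
        if l<1e-6: continue
        n=n/l*np.sign(n[2]+1e-9)
        if abs(n[2]-.906)>.03: continue
        m=abs((q-p[0])@n)<.003
        if m.sum()>best:
            best=m.sum();bm=m
    w=q[bm];c=w.mean(0);n=np.linalg.svd(w-c)[2][2];n*=np.sign(n[2]);print("plane",best,c.round(3),n.round(3),"yaw",np.degrees(np.arctan2(-n[1],-n[0])))
```

```text
top 257 [[0.538, 0.059, 0.028], [0.564, 0.094, 0.041], [0.67, 0.198, 0.083]]
plane 841 [0.623 0.141 0.054] [-0.414 -0.102  0.904] yaw 13.831530189416918
scene 138 [[0.534, 0.058, 0.027], [0.564, 0.089, 0.044], [0.668, 0.199, 0.079]]
plane 450 [0.607 0.131 0.044] [-0.41  -0.101  0.907] yaw 13.798112083016273
```

View pics/topc.png

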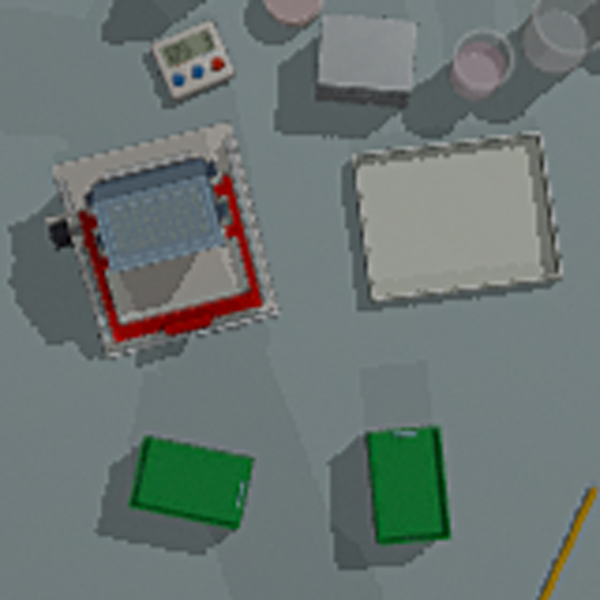

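View pics/cmp.png

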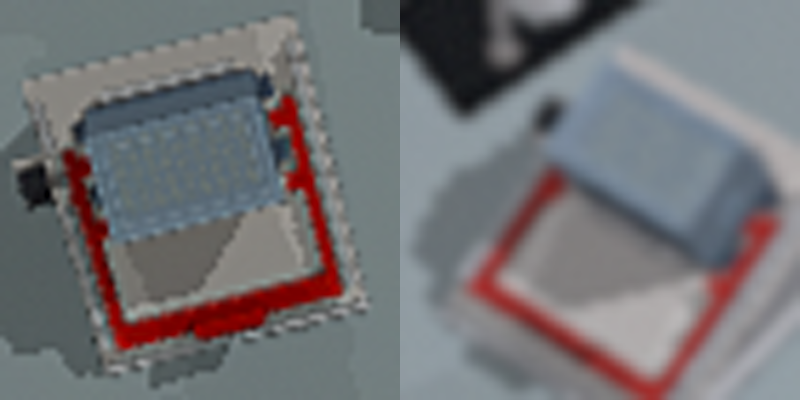

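```bash
cat > fit.py <<'E'
from h import *
def fr(psi):
    c,s=np.cos(psi),np.sin(psi);a=np.radians(25);ca,sa=np.cos(a),np.sin(a)
    return np.array([[c*ca,s*ca,sa],[-s,c,0],[-c*sa,-s*sa,ca]])
E
python3 - <<'E'
from fit import *
for cam in("top","scene"):
    z=np.load(cam+"0.npz");P=pts(cam,z["d"]);im=z["im"].astype(int)
    reg=(P[...,0]>.45)&(P[...,0]<.77)&(P[...,1]>0)&(P[...,1]<.27)&(P[...,2]>.008)
    for yaw in (13.8,):
        R=fr(np.radians(yaw));Q=P@R.T
        q=Q[reg]; h,e=np.histogram(q[:,2],bins=np.arange(-.35,-.05,.002));d0=e[h.argmax()]+.001
        m=reg&(abs(Q[...,2]-d0)<.005);d0=np.median(Q[m][:,2]);w=Q[m]
        print(cam,"d0",d0,"deck u,y ext",np.percentile(w,[.5,99.5],axis=0)[:,:2].round(4).tolist())
        r=cv2.minAreaRect((w[:,:2]*1000).astype(np.float32));print(" rect",r)
        # seat by height .068: point on plane; u from height
        # z = R^T: z = u*sa + n*ca -> u=(.068-d0*ca)/sa
        print(" u seat from height",(.068-d0*np.cos(np.radians(25)))/np.sin(np.radians(25)))
        t=reg&(abs(Q[...,2]-d0-.070)<.006);w=Q[t]
        print(" top n",t.sum(),np.median(w[:,2])-d0,np.percentile(w,[1,50,99],axis=0)[:,:2].round(4).tolist(),cv2.minAreaRect((w[:,:2]*1000).astype(np.float32)))
        red=reg&(im[...,0]>100)&(im[...,1]<.6*im[...,0])&(im[...,2]<.6*im[...,0]);w=Q[red]-[0,0,d0]
        print(" red",np.percentile(w,[1,50,99],axis=0).round(4).tolist())
        tb=w[w[:,2]>.022];print(" tab",len(tb),tb.mean(0).round(4) if len(tb) else 0,np.percentile(tb,[2,98],axis=0).round(4).tolist() if len(tb) else 0)
    tr=(P[...,0]>.54)&(P[...,0]<.74)&(P[...,1]>-.25)&(P[...,1]<-.01)&(P[...,2]>.011)&(P[...,2]<.03)
    print(" tray",cv2.minAreaRect((P[tr][:,:2]*1000).astype(np.float32)),np.median(P[tr][:,2]))
E
```

```text
top d0 -0.22108851820138492 deck u,y ext [[0.5037, -0.094], [0.6933, 0.0786]]
 rect ((592.3175048828125, 0.3358001708984375), (191.44314575195312, 205.0865478515625), 88.73111724853516)
 u seat from height 0.6350275649824434
 top n 600 0.07000423143239567 [[0.6063, -0.0613], [0.6382, -0.0123], [0.6694, 0.0364]] ((637.5953979492188, -12.431270599365234), (100.04539489746094, 64.49405670166016), 89.44535827636719)
 red [[0.5216, -0.0823, 0.0051], [0.5342, -0.0294, 0.0124], [0.6434, 0.0577, 0.0384]]
 tab 47 [ 0.5307 -0.0128  0.0329] [[0.5251, -0.0323, 0.0228], [0.5344, 0.007, 0.0389]]
 tray ((646.88330078125, -129.36041259765625), (141.12110900878906, 181.019287109375), 6.261664867401123) 0.019677484914013776
scene d0 -0.22167717176440274 deck u,y ext [[0.503, -0.0944], [0.69, 0.0684]]
 rect ((591.1814575195312, -5.624763488769531), (198.7553253173828, 180.47772216796875), 0.6252686977386475)
 u seat from height 0.6362899366221176
 top n 327 0.06978951913750625 [[0.6021, -0.0618], [0.6333, -0.0154], [0.6655, 0.037]] ((633.8515625, -12.11893081665039), (104.04395294189453, 64.97525787353516), 89.90101623535156)
 red [[0.5197, -0.0824, 0.0009], [0.536, -0.0374, 0.012], [0.6397, 0.0549, 0.0402]]
 tab 23 [ 0.524  -0.0146  0.0337] [[0.5199, -0.0339, 0.0254], [0.5277, 0.0076, 0.0413]]
 tray ((643.9312744140625, -128.70721435546875), (143.4282684326172, 183.0132293701172), 6.106842994689941) 0.016868341592042535
```

```bash
cat >> fit.py <<'E'
YAW=np.radians(13.5);R=fr(YAW)
S=fr(np.radians(13.8)).T@np.array([.6365,-.0125,-.2213])
def W(u,y,n): return S+R.T@np.array([u,y,n])
def go(p,name=""):
    s=monitor.read_state();e=np.array(s["ee_pos"]);print(name,"tgt",np.round(p,4),"d cm",np.round((p-e)*100,2),"now uyn",np.round(R@(e-S),4))
def rot(Rt):
    from scipy.spatial.transform import Rotation as Ro
    s=monitor.read_state();A=Ro.from_rotvec(s["tool_rot"]).as_matrix();print("turn",np.round(Ro.from_matrix(Rt@A.T).as_rotvec(),3))
RT=np.array([R[1],R[0],-R[2]]).T
E
python3 - <<'E'
from fit import *
print(S,R.round(3).tolist())
go(W(-.165,0,.12),"pre");go(W(-.155,0,.033),"low");go(W(-.128,0,.033),"contact?");go(W(-.1,0,.033));rot(RT)
E
python3 -m handwheel '[{"x":4,"y":-4,"az":-0.159,"claw":0},{"x":4,"y":-4,"az":-0.159,"claw":0},{"x":4,"y":-4,"az":-0.159,"claw":0},{"x":4,"y":-4,"az":-0.159,"claw":0},{"x":3,"y":-4,"az":-0.159,"claw":0},{"x":3,"y":-4,"az":-0.159,"claw":0},{"y":-4,"claw":0},{"y":-4,"claw":0}]' 30
```

```text
[0.6540207  0.14777134 0.06843061] [[0.881, 0.212, 0.423], [-0.233, 0.972, 0.0], [-0.411, -0.099, 0.906]]
pre tgt [0.4593 0.101  0.1075] d cm [ 25.39 -40.92 -14.09] now uyn [-0.2426  0.4572  0.3116]
low tgt [0.5039 0.1117 0.0328] d cm [ 29.85 -39.85 -21.55] now uyn [-0.2426  0.4572  0.3116]
contact? tgt [0.5277 0.1174 0.0442] d cm [ 32.22 -39.28 -20.41] now uyn [-0.2426  0.4572  0.3116]
 tgt [0.5523 0.1234 0.0561] d cm [ 34.69 -38.69 -19.22] now uyn [-0.2426  0.4572  0.3116]
turn [ 0.296 -0.343 -0.937]$[0]: bad value
```

```bash
python3 -m handwheel '[{"x":4.0,"y":-4.0,"z":0.0,"ax":0.0,"ay":0.0,"az":-0.159,"claw":0.0}]' 30; python3 -c "
import plant;h=plant.monitor.read_state();print(h['t'],h['ee_pos'])"
```

```text
t: 1.62
ee_pos: [0.241, 0.4735, 0.248]
tool_rot: [-0.83, -3.026, -0.003]
force: [1.1, -0.3, 0.3]
finger_gap: 0.0698
1.625 [0.24095414 0.47348173 0.24798723]
```

```bash
python3 -m handwheel '[{"x":3.5,"y":-4.5,"z":0,"ax":0,"ay":0,"az":-0.159,"claw":0},{"x":3.5,"y":-4.5,"z":0,"ax":0,"ay":0,"az":-0.159,"claw":0},{"x":3,"y":-4.5,"z":0,"ax":0,"ay":0,"az":-0.159,"claw":0},{"x":2.5,"y":-4.5,"z":0,"ax":0,"ay":0,"az":-0.159,"claw":0},{"x":2.5,"y":-4.5,"z":0,"ax":0,"ay":0,"az":-0.159,"claw":0},{"x":2,"y":-5,"z":-2,"ax":0.034,"ay":-0.141,"az":0,"claw":0},{"x":2,"y":-5,"z":-3,"ax":0.034,"ay":-0.141,"az":0,"claw":0},{"x":2,"y":-4,"z":-3,"ax":0.034,"ay":-0.141,"az":0,"claw":0}]' 30
python3 -m handwheel '[{"x":0,"y":0,"z":0,"ax":0,"ay":0,"az":0,"claw":0}]'
python3 - <<'E'
from fit import *
go(W(-.165,0,.12),"pre");go(W(-.155,0,.033),"low");rot(RT)
E
```

```text
t: 2.62
ee_pos: [0.456, 0.1039, 0.1691]
tool_rot: [1.754, 2.218, 0.497]
force: [-0.1, -0.2, -1.1]
finger_gap: -0.0001
t: 2.75
ee_pos: [0.4472, 0.0999, 0.1614]
tool_rot: [1.771, 2.227, 0.472]
force: [0.4, 0.1, 0.7]
finger_gap: -0.0001
pre tgt [0.4593 0.101  0.1075] d cm [ 1.21  0.11 -5.39] now uyn [-0.1531  0.0017  0.174 ]
low tgt [0.5039 0.1117 0.0328] d cm [  5.67   1.18 -12.86] now uyn [-0.1531  0.0017  0.174 ]
turn [ 0.003 -0.019  0.008]
```

```bash
python3 -m handwheel '[{"x":1.9,"y":0.4,"z":-4.3,"ax":0,"ay":-0.019,"az":0.008,"claw":0},{"x":1.9,"y":0.4,"z":-4.3,"ax":0,"ay":0,"az":0,"claw":0},{"x":1.9,"y":0.4,"z":-4.3,"ax":0,"ay":0,"az":0,"claw":0},{"x":0,"y":0,"z":0,"ax":0,"ay":0,"az":0,"claw":0}]' 30
python3 - <<'E'
from fit import *
go(W(-.155,0,.033),"low");go(W(-.135,0,.033),"near");rot(RT)
for cam,(a,b,s) in {"top":(155,180,70),"scene":(150,200,70)}.items():
    im,d=capture(cam);np.savez(cam+"1.npz",im=im,d=d)
    cv2.imwrite(f"pics/{cam}1.png",cv2.resize(im[a:a+s,b:b+s,::-1],(400,400),interpolation=cv2.INTER_CUBIC))
cv2.imwrite("pics/p1.png",np.hstack([cv2.imread("pics/top1.png"),cv2.imread("pics/scene1.png")]))
E
```

```text
t: 3.25
ee_pos: [0.5005, 0.1208, 0.0613]
tool_rot: [1.741, 2.232, 0.512]
force: [-0.2, -0.9, -0.2]
finger_gap: -0.0002
low tgt [0.5039 0.1117 0.0328] d cm [ 0.33 -0.9  -2.84] now uyn [-0.144   0.0096  0.0592]
near tgt [0.5215 0.116  0.0413] d cm [ 2.09 -0.48 -2.  ] now uyn [-0.144   0.0096  0.0592]
turn [-0.01   0.006 -0.012]
```

View pics/p1.png

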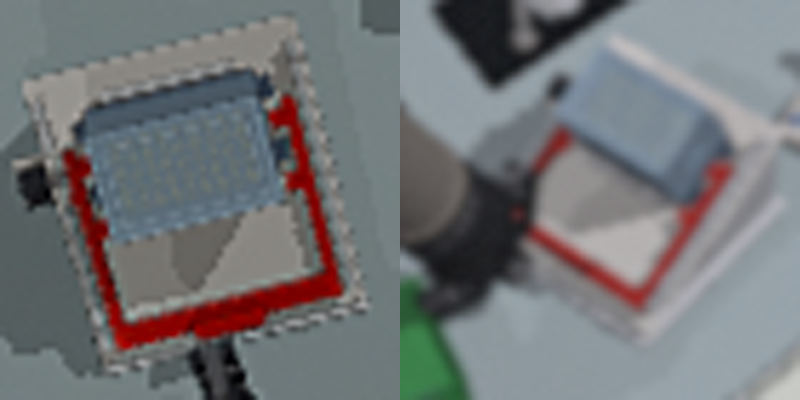

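```bash
python3 -m handwheel '[{"x":0.2,"y":-0.8,"z":-1.4,"ax":-0.01,"ay":0.006,"az":-0.012,"claw":0},{"x":0.2,"y":-0.1,"z":-1.4,"ax":0,"ay":0,"az":0,"claw":0},{"x":0,"y":0,"z":0,"ax":0,"ay":0,"az":0,"claw":0}]' 30
python3 - <<'E'
from fit import *
go(W(-.155,0,.033),"low");go(W(-.128,0,.033),"contact");rot(RT)
E
```

```text
t: 3.72
ee_pos: [0.5043, 0.1116, 0.035]
tool_rot: [1.752, 2.221, 0.497]
force: [0.0, -0.5, 0.2]
finger_gap: -0.0002
low tgt [0.5039 0.1117 0.0328] d cm [-0.04  0.01 -0.21] now uyn [-0.1538 -0.0002  0.0348]
contact tgt [0.5277 0.1174 0.0442] d cm [2.34 0.58 0.93] now uyn [-0.1538 -0.0002  0.0348]
turn [-0.002  0.002  0.   ]
```

Now along u (0.88, 0.21, 0.42): 20 mm, then slower.

```bash
python3 -m handwheel '[{"x":0.88,"y":0.21,"z":0.4,"ax":0,"ay":0,"az":0,"claw":0},{"x":0.88,"y":0.21,"z":0.4,"ax":0,"ay":0,"az":0,"claw":0},{"x":0.44,"y":0.105,"z":0.2,"ax":0,"ay":0,"az":0,"claw":0}]'
python3 -m handwheel '[{"x":0.44,"y":0.105,"z":0.21,"ax":0,"ay":0,"az":0,"claw":0},{"x":0.0,"y":0,"z":0,"ax":0,"ay":0,"az":0,"claw":0}]'
python3 -c "
from fit import *
go(W(-.1095,0,.033))"
```

```text
t: 4.1
ee_pos: [0.5274, 0.1169, 0.0454]
tool_rot: [1.749, 2.222, 0.497]
force: [-2.1, -0.8, 0.6]
finger_gap: 0.0001
t: 4.35
ee_pos: [0.5308, 0.1176, 0.0464]
tool_rot: [1.751, 2.222, 0.495]
force: [0.5, 0.8, -0.1]
finger_gap: 0.0003
 tgt [0.544  0.1213 0.0521] d cm [1.31 0.37 0.56] now uyn [-0.1242 -0.0006  0.0336]
```

```bash
for i in 1 2; do python3 -m handwheel '[{"x":0.44,"y":0.11,"z":0.21,"ax":0,"ay":0,"az":0,"claw":0},{"x":0.0,"y":0,"z":0,"ax":0,"ay":0,"az":0,"claw":0}]' | grep -E 'pos|force'; done
python3 -c "
from fit import *
go(W(-.1095,0,.033))"
```

```text
ee_pos: [0.5343, 0.1184, 0.0479]
force: [-2.6, -1.4, 0.3]
ee_pos: [0.537, 0.1191, 0.0489]
force: [-5.5, -2.1, 0.2]
 tgt [0.544  0.1213 0.0521] d cm [0.7  0.23 0.31] now uyn [-0.1174 -0.0006  0.0333]
```

```bash
for i in 1 2; do python3 -m handwheel '[{"x":0.35,"y":0.09,"z":0.17,"ax":0,"ay":0,"az":0,"claw":0},{"x":0.0,"y":0,"z":0,"ax":0,"ay":0,"az":0,"claw":0}]' | grep -E 'pos|force'; done
python3 - <<'E'
from fit import *
go(W(-.1095,0,.033))
for cam in("top","scene"):
    im,d=capture(cam);P=pts(cam,d);im=im.astype(int);Q=(P-S)@R.T
    red=(abs(Q[...,0]+.05)<.1)&(abs(Q[...,1])<.085)&(im[...,0]>100)&(im[...,1]<.6*im[...,0])&(im[...,2]<.6*im[...,0]);w=Q[red]
    print(cam,np.percentile(w,[1,50,99],axis=0).round(4).tolist());tb=w[w[:,2]>.022];print(len(tb),tb.mean(0).round(4))
E
```

```text
ee_pos: [0.5427, 0.1205, 0.0519]
force: [0.7, -0.9, -0.8]
ee_pos: [0.5435, 0.1207, 0.0521]
force: [-7.5, -3.2, 1.5]
 tgt [0.544  0.1213 0.0521] d cm [ 0.05  0.07 -0.  ] now uyn [-0.1101 -0.0005  0.0333]
top [[-0.0995, -0.07, 0.0003], [-0.0622, -0.0214, 0.0122], [0.03, 0.0697, 0.0365]]
14 [-0.0787 -0.0022  0.0357]
scene [[-0.0982, -0.0697, 0.0055], [-0.0759, -0.061, 0.012], [0.0196, 0.0671, 0.0365]]
13 [-0.0937 -0.014   0.0325]
```

```bash
python3 -m handwheel '[{"x":-1.4,"y":-0.34,"z":-0.6,"ax":0,"ay":0,"az":0,"claw":0},{"x":-1.4,"y":-0.34,"z":-0.6,"ax":0,"ay":0,"az":0,"claw":0},{"x":-1.6,"y":-0.4,"z":3.6,"ax":0,"ay":0,"az":0,"claw":0},{"x":-1.6,"y":-0.4,"z":3.6,"ax":0,"ay":0,"az":0,"claw":0},{"x":-1.2,"y":-0.3,"z":2.7,"ax":0,"ay":0,"az":0,"claw":8.5},{"x":0,"y":0,"z":0,"ax":0,"ay":0,"az":0,"claw":8.5}]'
python3 - <<'E'
from fit import *
go(W(0,0,.125),"pre");rot(RT)
ims=[]
for cam,(a,b,s) in {"top":(155,180,70),"scene":(150,200,70)}.items():
    im,d=capture(cam);np.savez(cam+"2.npz",im=im,d=d);P=pts(cam,d);ims.append(cv2.resize(im[a:a+s,b:b+s,::-1],(400,400),interpolation=cv2.INTER_CUBIC))
    im=im.astype(int);Q=(P-S)@R.T
    red=(abs(Q[...,0]+.05)<.1)&(abs(Q[...,1])<.085)&(im[...,0]>100)&(im[...,1]<.6*im[...,0])&(im[...,2]<.6*im[...,0]);w=Q[red]
    print(cam,np.percentile(w,[1,50,99],axis=0).round(4).tolist());tb=w[w[:,2]>.022];print(len(tb),tb.mean(0).round(4))
    t=(abs(Q[...,0])<.06)&(abs(Q[...,1])<.08)&(abs(Q[...,2]-.07)<.005);w=Q[t]*1000;print("top",w.mean(0).round(1),cv2.minAreaRect(w[:,:2].astype(np.float32)))
cv2.imwrite("pics/p2.png",np.hstack(ims))
E
```

```text
t: 6.2
ee_pos: [0.4785, 0.1088, 0.1381]
tool_rot: [1.742, 2.226, 0.508]
force: [0.1, 0.7, 0.2]
finger_gap: 0.0357
pre tgt [0.6027 0.1354 0.1817] d cm [12.41  2.66  4.36] now uyn [-0.1335  0.0031  0.1391]
turn [-0.006  0.008 -0.008]
top [[-0.0982, -0.07, 0.0003], [-0.0816, -0.0089, 0.0123], [0.0299, 0.0692, 0.0386]]
45 [-0.0848  0.0017  0.0342]
top [ 1.7 -0.2 70.1] ((0.5729503631591797, 0.146453857421875), (64.91675567626953, 99.91081237792969), 0.23781327903270721)
scene [[-0.0985, -0.0701, 0.0049], [-0.0875, -0.0328, 0.0116], [0.0186, 0.0675, 0.0381]]
24 [-0.0939 -0.0003  0.0335]
top [-3.1 -1.2 69.5] ((-2.325315475463867, 0.8071861267089844), (103.20917510986328, 64.41986083984375), 89.82152557373047)
```

View pics/p2.png

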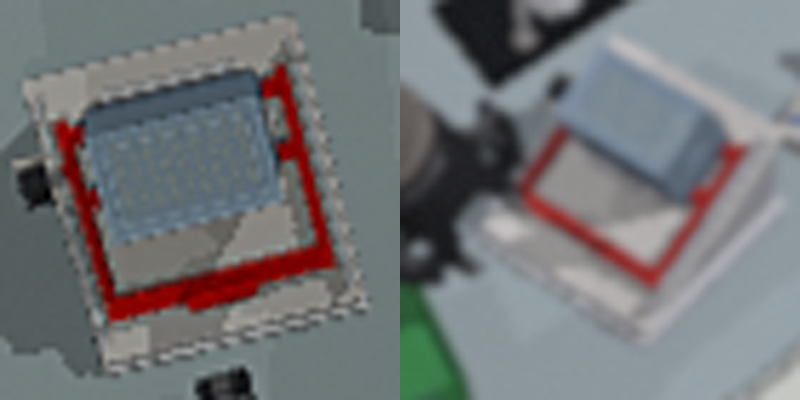

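```bash
python3 -m handwheel '[{"x":4.1,"y":0.8,"z":1.6,"ax":-0.006,"ay":0.008,"az":-0.008,"claw":8.5},{"x":4.1,"y":0.8,"z":1.6,"ax":0,"ay":0,"az":0,"claw":8.5},{"x":4.1,"y":0.8,"z":1.6,"ax":0,"ay":0,"az":0,"claw":8.5},{"x":0,"y":0,"z":0,"ax":0,"ay":0,"az":0,"claw":8.5}]'
python3 - <<'E'
from fit import *
go(W(0,0,.125),"pre");go(W(0,0,.034),"grasp");rot(RT);print(np.round(monitor.read_state()["joints"],2))
E
```

```text
t: 6.8
ee_pos: [0.6044, 0.1286, 0.1838]
tool_rot: [1.757, 2.215, 0.482]
force: [-0.5, 0.0, -0.6]
finger_gap: 0.0851
pre tgt [0.6027 0.1354 0.1817] d cm [-0.17  0.68 -0.21] now uyn [ 0.001  -0.0071  0.1268]
grasp tgt [0.64   0.1444 0.0992] d cm [ 3.56  1.58 -8.46] now uyn [ 0.001  -0.0071  0.1268]
turn [ 0.007 -0.001  0.008]
[-1.07  0.36  1.03  1.89 -0.55  0.68  0.47]
```

```bash
python3 -m handwheel '[{"x":-0.17,"y":0.68,"z":-0.2,"ax":0.007,"ay":-0.001,"az":0.008,"claw":8.5},{"x":1.2,"y":0.3,"z":-2.6,"ax":0,"ay":0,"az":0,"claw":8.5},{"x":0,"y":0,"z":0,"ax":0,"ay":0,"az":0,"claw":8.5}]'
python3 - <<'E'
from fit import *
go(W(0,0,.034),"grasp");rot(RT)
E
```

```text
t: 7.18
ee_pos: [0.6073, 0.1396, 0.1521]
tool_rot: [1.757, 2.233, 0.487]
force: [-0.0, -0.1, -0.1]
finger_gap: 0.085
grasp tgt [0.64   0.1444 0.0992] d cm [ 3.27  0.48 -5.29] now uyn [-0.0075  0.003   0.0958]
turn [-0.002 -0.011 -0.003]
```

```bash
python3 -m handwheel '[{"x":0.6,"y":-0.1,"z":0.3,"ax":-0.002,"ay":-0.011,"az":-0.003,"claw":8.5},{"x":0,"y":0,"z":0,"ax":0,"ay":0,"az":0,"claw":8.5},{"x":0,"y":0,"z":0,"ax":0,"ay":0,"az":0,"claw":8.5}]'
python3 - <<'E'
from fit import *
go(W(0,0,.034),"grasp");rot(RT)
E
```

```text
t: 7.55
ee_pos: [0.6164, 0.1388, 0.1596]
tool_rot: [1.747, 2.217, 0.5]
force: [0.5, -0.1, -0.5]
finger_gap: 0.0851
grasp tgt [0.64   0.1444 0.0992] d cm [ 2.36  0.56 -6.04] now uyn [0.0035 0.     0.099 ]
turn [-0.001  0.008 -0.   ]
```

```bash
python3 -m handwheel '[{"x":0.3,"y":0.1,"z":-1.3,"ax":0,"ay":0.008,"az":0,"claw":8.5},{"x":0.6,"y":0.14,"z":-1.3,"ax":0,"ay":0,"az":0,"claw":8.5},{"x":0,"y":0,"z":0,"ax":0,"ay":0,"az":0,"claw":8.5},{"x":0,"y":0,"z":0,"ax":0,"ay":0,"az":0,"claw":8.5}]'
python3 - <<'E'
from fit import *
go(W(0,0,.034),"grasp");rot(RT)
E
```

```text
t: 8.05
ee_pos: [0.6254, 0.1406, 0.1325]
tool_rot: [1.753, 2.223, 0.491]
force: [0.7, 0.2, 0.7]
finger_gap: 0.085
grasp tgt [0.64   0.1444 0.0992] d cm [ 1.47  0.38 -3.32] now uyn [ 0.0003 -0.0002  0.0705]
turn [ 0.    -0.001  0.   ]
```

```bash
python3 -m handwheel '[{"x":0.5,"y":0.13,"z":-1.1,"ax":0,"ay":0,"az":0,"claw":8.5},{"x":0.5,"y":0.13,"z":-1.1,"ax":0,"ay":0,"az":0,"claw":8.5},{"x":0.45,"y":0.12,"z":-1.1,"ax":0,"ay":0,"az":0,"claw":8.5},{"x":0,"y":0,"z":0,"ax":0,"ay":0,"az":0,"claw":8.5},{"x":0,"y":0,"z":0,"ax":0,"ay":0,"az":0,"claw":8.5}]'
python3 - <<'E'
from fit import *
go(W(0,0,.034),"grasp");rot(RT)
E
```

```text
t: 8.68
ee_pos: [0.6399, 0.1445, 0.0998]
tool_rot: [1.753, 2.223, 0.492]
force: [0.5, -0.6, 0.3]
finger_gap: 0.085
grasp tgt [0.64   0.1444 0.0992] d cm [ 0.01 -0.01 -0.05] now uyn [0.0001 0.0001 0.0345]
turn [-0.    -0.001  0.   ]
```

```bash
python3 -m handwheel '[{"x":0,"y":0,"z":0,"ax":0,"ay":0,"az":0,"claw":6},{"x":0,"y":0,"z":0,"ax":0,"ay":0,"az":0,"claw":6},{"x":0,"y":0,"z":0,"ax":0,"ay":0,"az":0,"claw":6},{"x":0,"y":0,"z":0,"ax":0,"ay":0,"az":0,"claw":6}]' 20
python3 -c "
from fit import *
go(W(0,0,.034))"
python3 -m handwheel '[{"x":0,"y":0,"z":0,"ax":0,"ay":0,"az":0,"claw":5},{"x":0,"y":0,"z":0,"ax":0,"ay":0,"az":0,"claw":5},{"x":0,"y":0,"z":0,"ax":0,"ay":0,"az":0,"claw":5}]' 55
python3 -c "
from fit import *
go(W(0,0,.034))"
```

```text
t: 9.18
ee_pos: [0.6396, 0.1448, 0.1001]
tool_rot: [1.753, 2.223, 0.493]
force: [-4.5, -1.4, 5.0]
finger_gap: 0.0635
 tgt [0.64   0.1444 0.0992] d cm [ 0.05 -0.03 -0.09] now uyn [0.     0.0004 0.0349]
t: 9.55
ee_pos: [0.6395, 0.1447, 0.1002]
tool_rot: [1.753, 2.223, 0.493]
force: [-5.1, -1.1, 7.2]
finger_gap: 0.0635
 tgt [0.64   0.1444 0.0992] d cm [ 0.05 -0.03 -0.1 ] now uyn [0.     0.0004 0.0351]
```

```bash
python3 -m handwheel '[{"x":-0.21,"y":-0.05,"z":0.45,"ax":0,"ay":0,"az":0,"claw":5},{"x":-0.21,"y":-0.05,"z":0.45,"ax":0,"ay":0,"az":0,"claw":5},{"x":0,"y":0,"z":0,"ax":0,"ay":0,"az":0,"claw":5}]'
python3 -m handwheel '[{"x":-0.41,"y":-0.1,"z":0.91,"ax":0,"ay":0,"az":0,"claw":5},{"x":-0.41,"y":-0.1,"z":0.91,"ax":0,"ay":0,"az":0,"claw":5},{"x":0,"y":0,"z":0,"ax":0,"ay":0,"az":0,"claw":5}]'
python3 - <<'E'
from fit import *
go(W(0,0,.09));rot(RT)
im,d=capture("top");P=pts("top",d);Q=(P-S)@R.T
im2,_=capture("scene")
cv2.imwrite("pics/p3.png",np.hstack([cv2.resize(im[155:225,180:250,::-1],(400,400),interpolation=cv2.INTER_CUBIC),cv2.resize(im2[150:220,200:270,::-1],(400,400),interpolation=cv2.INTER_CUBIC)]))
E
```

```text
t: 9.93
ee_pos: [0.6349, 0.1439, 0.1083]
tool_rot: [1.753, 2.224, 0.491]
force: [0.1, -0.1, -4.0]
finger_gap: 0.0633
t: 10.3
ee_pos: [0.6275, 0.1419, 0.1283]
tool_rot: [1.752, 2.223, 0.495]
force: [-0.0, 0.4, -1.4]
finger_gap: 0.0635
 tgt [0.617  0.1389 0.15  ] d cm [-1.04 -0.3   2.17] now uyn [0.0007 0.0005 0.0657]
turn [-0.001  0.001 -0.   ]
```

View pics/p3.png

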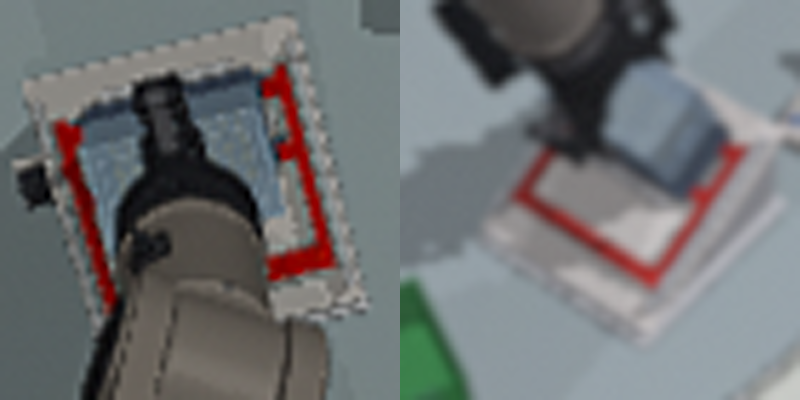

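```bash
python3 -m handwheel '[{"x":-0.65,"y":-0.16,"z":1.3,"ax":0,"ay":0,"az":0,"claw":5},{"x":-0.65,"y":-0.16,"z":1.36,"ax":0,"ay":0,"az":0,"claw":5},{"x":-0.62,"y":-0.15,"z":1.36,"ax":0,"ay":0,"az":0,"claw":5},{"x":-0.62,"y":-0.15,"z":1.36,"ax":0,"ay":0,"az":0,"claw":5},{"x":-0.62,"y":-0.15,"z":1.36,"ax":0,"ay":0,"az":0,"claw":5},{"x":0,"y":0,"z":1,"ax":0,"ay":0,"az":0,"claw":5},{"x":0,"y":0,"z":0,"ax":0,"ay":0,"az":0,"claw":5},{"x":0,"y":0,"z":0,"ax":0,"ay":0,"az":0,"claw":5}]'
python3 - <<'E'
from fit import *
go(W(0,0,.12));rot(RT);print(np.round(monitor.read_state()["joints"],2))
im,d=capture("top");P=pts("top",d);Q=(P-S)@R.T
im2,_=capture("scene")
cv2.imwrite("pics/p4.png",np.hstack([cv2.resize(im[155:225,180:250,::-1],(400,400),interpolation=cv2.INTER_CUBIC),cv2.resize(im2[140:210,210:280,::-1],(400,400),interpolation=cv2.INTER_CUBIC)]))
E
```

```text
t: 11.4
ee_pos: [0.5957, 0.1342, 0.2042]
tool_rot: [1.753, 2.223, 0.492]
force: [-1.5, 0.3, -0.8]
finger_gap: 0.0634
 tgt [0.6047 0.1359 0.1772] d cm [ 0.9   0.17 -2.7 ] now uyn [0.0031 0.0005 0.1484]
turn [-0.    -0.001 -0.   ]
[-1.13  0.32  1.08  1.88 -0.5   0.72  0.42]
```

View pics/p4.png

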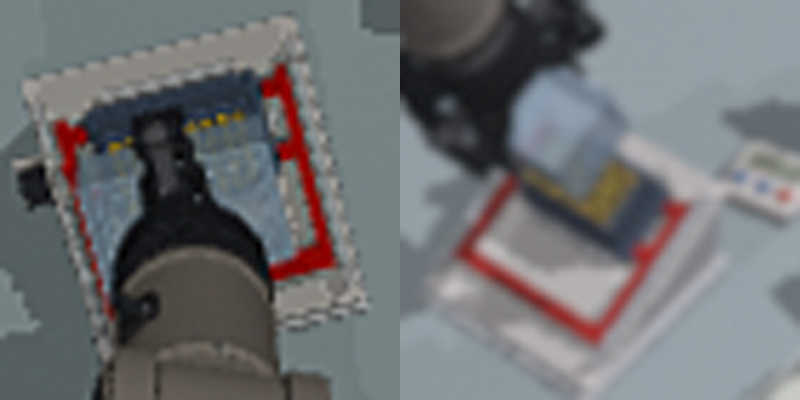

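```bash
python3 -m handwheel '[{"x":0.7,"y":-3.5,"z":0,"ax":0,"ay":0,"az":0,"claw":5},{"x":0.7,"y":-3.5,"z":0,"ax":-0.025,"ay":0.1,"az":0,"claw":5},{"x":0.7,"y":-3.5,"z":0,"ax":-0.025,"ay":0.1,"az":0,"claw":5},{"x":0.7,"y":-3.5,"z":-0.5,"ax":-0.025,"ay":0.1,"az":0,"claw":5},{"x":0.7,"y":-3.5,"z":-0.5,"ax":-0.025,"ay":0.1,"az":0,"claw":5},{"x":0.7,"y":-3.5,"z":-1,"ax":0,"ay":0.02,"az":-0.06,"claw":5},{"x":0.7,"y":-3.5,"z":-1,"ax":0,"ay":0,"az":-0.06,"claw":5},{"x":0,"y":-1.5,"z":-1,"ax":0,"ay":0,"az":0,"claw":5}]'
python3 -m handwheel '[{"x":0,"y":0,"z":0,"ax":0,"ay":0,"az":0,"claw":5},{"x":0,"y":0,"z":0,"ax":0,"ay":0,"az":0,"claw":5}]'
cat >> fit.py <<'E'
TY=np.radians(6.2);T=np.array([.6455,-.129,.026])
RTT=np.array([[-np.sin(TY),np.cos(TY),0],[np.cos(TY),np.sin(TY),0],[0,0,-1]]).T
E
python3 - <<'E'
from fit import *
go(T);rot(RTT);print(np.round(monitor.read_state()["joints"],2))
E
```

```text
t: 12.5
ee_pos: [0.6443, -0.1293, 0.1631]
tool_rot: [2.091, 2.342, 0.001]
force: [0.6, 0.9, -1.2]
finger_gap: 0.0633
t: 12.75
ee_pos: [0.6453, -0.1233, 0.1645]
tool_rot: [2.084, 2.349, 0.008]
force: [0.8, 0.4, -0.3]
finger_gap: 0.0633
 tgt [ 0.6455 -0.129   0.026 ] d cm [  0.02  -0.57 -13.85] now uyn [-0.0245 -0.2616  0.1174]
turn [-0.003  0.004 -0.011]
[-0.37  0.74  0.95  1.34 -0.6   1.36  0.7 ]
```

```bash
python3 -m handwheel '[{"x":0,"y":-0.5,"z":-2.2,"ax":-0.003,"ay":0.004,"az":-0.011,"claw":5},{"x":0,"y":0,"z":-2.2,"ax":0,"ay":0,"az":0,"claw":5},{"x":0,"y":0,"z":-2.2,"ax":0,"ay":0,"az":0,"claw":5},{"x":0,"y":0,"z":-2.2,"ax":0,"ay":0,"az":0,"claw":5},{"x":0,"y":0,"z":-1.5,"ax":0,"ay":0,"az":0,"claw":5},{"x":0,"y":0,"z":0,"ax":0,"ay":0,"az":0,"claw":5},{"x":0,"y":0,"z":0,"ax":0,"ay":0,"az":0,"claw":5}]'
python3 - <<'E'
from fit import *
go(T);rot(RTT)
im,d=capture("top");im2,_=capture("scene")
cv2.imwrite("pics/p5.png",np.hstack([cv2.resize(im[150:220,255:325,::-1],(400,400),interpolation=cv2.INTER_CUBIC),cv2.resize(im2[180:260,245:325,::-1],(400,400),interpolation=cv2.INTER_CUBIC)]))
E
```

```text
t: 13.62
ee_pos: [0.6454, -0.1313, 0.0622]
tool_rot: [2.1, 2.333, -0.002]
force: [-0.4, -0.8, -0.4]
finger_gap: 0.0632
 tgt [ 0.6455 -0.129   0.026 ] d cm [ 0.01  0.23 -3.62] now uyn [-0.0693 -0.2693  0.0254]
turn [0.003 0.001 0.003]
```

View pics/p5.png

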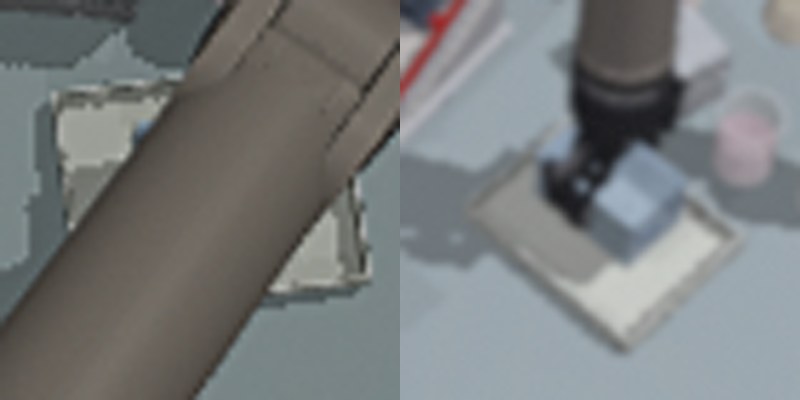

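```bash
python3 -m handwheel '[{"x":0,"y":0.2,"z":-1,"ax":0.003,"ay":0.001,"az":0.003,"claw":5},{"x":0,"y":0,"z":-1,"ax":0,"ay":0,"az":0,"claw":5},{"x":0,"y":0,"z":-0.9,"ax":0,"ay":0,"az":0,"claw":5},{"x":0,"y":0,"z":0,"ax":0,"ay":0,"az":0,"claw":5},{"x":0,"y":0,"z":0,"ax":0,"ay":0,"az":0,"claw":5}]'
for i in 1 2 3; do python3 -m handwheel '[{"x":0,"y":0,"z":-0.2,"ax":0,"ay":0,"az":0,"claw":5},{"x":0,"y":0,"z":0,"ax":0,"ay":0,"az":0,"claw":5}]'|grep -E 'pos|force'; done
python3 -c "
from fit import *
go(T);rot(RTT)"
```

```text
t: 14.35
ee_pos: [0.6449, -0.1291, 0.0325]
tool_rot: [-2.097, -2.337, 0.0]
force: [0.8, 0.2, 0.5]
finger_gap: 0.0636
ee_pos: [0.6448, -0.1289, 0.0306]
force: [0.3, -0.1, -1.0]
ee_pos: [0.6447, -0.1288, 0.0283]
force: [-0.2, 0.2, -0.4]
ee_pos: [0.6446, -0.1288, 0.0262]
force: [-0.5, -0.2, -0.9]
 tgt [ 0.6455 -0.129   0.026 ] d cm [ 0.09 -0.02 -0.02] now uyn [-0.0846 -0.2667 -0.0071]
turn [-0.001 -0.002 -0.   ]
```

```bash
for i in 1 2; do python3 -m handwheel '[{"x":0,"y":0,"z":-0.15,"ax":0,"ay":0,"az":0,"claw":5},{"x":0,"y":0,"z":0,"ax":0,"ay":0,"az":0,"claw":5}]'|grep -E 'pos|force|gap'; done
```

```text
ee_pos: [0.6448, -0.1289, 0.0259]
force: [-2.0, 1.5, 5.5]
finger_gap: 0.0633
ee_pos: [0.6448, -0.1289, 0.0258]
force: [-5.0, 2.9, 12.0]
finger_gap: 0.0636
```

```bash
python3 -m handwheel '[{"x":0,"y":0,"z":0.15,"ax":0,"ay":0,"az":0,"claw":5},{"x":0,"y":0,"z":0,"ax":0,"ay":0,"az":0,"claw":5},{"x":0,"y":0,"z":0,"ax":0,"ay":0,"az":0,"claw":5}]'
python3 -m handwheel '[{"x":0,"y":0,"z":0,"ax":0,"ay":0,"az":0,"claw":6.7},{"x":0,"y":0,"z":0,"ax":0,"ay":0,"az":0,"claw":7.2},{"x":0,"y":0,"z":0,"ax":0,"ay":0,"az":0,"claw":7.8},{"x":0,"y":0,"z":0,"ax":0,"ay":0,"az":0,"claw":7.8},{"x":0,"y":0,"z":0,"ax":0,"ay":0,"az":0,"claw":7.8}]' 20
```

```text
t: 15.98
ee_pos: [0.645, -0.1289, 0.0259]
tool_rot: [-2.097, -2.337, -0.001]
force: [-3.3, 1.4, 7.0]
finger_gap: 0.0637
t: 16.6
ee_pos: [0.6448, -0.1289, 0.0248]
tool_rot: [-2.097, -2.337, 0.0]
force: [0.4, -0.8, 0.8]
finger_gap: 0.0777
```

```bash
python3 -m handwheel '[{"x":0,"y":0,"z":1,"ax":0,"ay":0,"az":0,"claw":7.8},{"x":0,"y":0,"z":1.5,"ax":0,"ay":0,"az":0,"claw":7.8},{"x":0,"y":0,"z":2.5,"ax":0,"ay":0,"az":0,"claw":7.8},{"x":0,"y":0,"z":3.5,"ax":0,"ay":0,"az":0,"claw":7.8},{"x":0,"y":0,"z":4,"ax":0,"ay":0,"az":0,"claw":7.8},{"x":-3,"y":0,"z":3,"ax":0,"ay":0,"az":0,"claw":7.8},{"x":-5,"y":0,"z":0,"ax":0,"ay":0,"az":0,"claw":7.8},{"x":-5,"y":0,"z":0,"ax":0,"ay":0,"az":0,"claw":7.8}]'
python3 -m handwheel '[{"x":-5,"y":0,"z":0,"ax":0,"ay":0,"az":0,"claw":7.8},{"x":-5,"y":0,"z":0,"ax":0,"ay":0,"az":0,"claw":7.8},{"x":0,"y":0,"z":0,"ax":0,"ay":0,"az":0,"claw":7.8},{"x":0,"y":0,"z":0,"ax":0,"ay":0,"az":0,"claw":7.8}]'
python3 - <<'E'
from fit import *
ims=[]
for cam in("top","scene"):
    im,d=capture(cam);P=pts(cam,d);ims.append(im)
    t=(abs(P[...,0]-.645)<.08)&(abs(P[...,1]+.129)<.1)&(P[...,2]>.045)&(P[...,2]<.075);w=P[t]*1000
    if len(w)>20: print(cam,len(w),np.median(w,0),cv2.minAreaRect(w[:,:2].astype(np.float32)),"normal",np.linalg.svd(w-w.mean(0),full_matrices=False)[2][2])
    imi=im.astype(int);Q=(P-S)@R.T
    red=(abs(Q[...,0]+.05)<.1)&(abs(Q[...,1])<.085)&(Q[...,2]>.022)&(Q[...,2]<.05)&(imi[...,0]>100)&(imi[...,1]<.6*imi[...,0])&(imi[...,2]<.6*imi[...,0]);print("tab",Q[red].mean(0).round(4))
cv2.imwrite("pics/p6.png",np.hstack([cv2.resize(ims[0][125:255,190:320,::-1],(400,400),interpolation=cv2.INTER_CUBIC),cv2.resize(ims[1][155:255,220:320,::-1],(400,400),interpolation=cv2.INTER_CUBIC)]))
E
```

```text
t: 17.6
ee_pos: [0.514, -0.1297, 0.1817]
tool_rot: [2.098, 2.337, 0.003]
force: [0.4, -0.1, 0.3]
finger_gap: 0.078
t: 18.1
ee_pos: [0.4159, -0.1289, 0.181]
tool_rot: [2.098, 2.338, 0.005]
force: [0.4, -0.5, 0.5]
finger_gap: 0.0779
top 568 [ 646.57412447 -128.46806653   61.62063747] ((646.7969360351562, -128.5938720703125), (64.26463317871094, 100.65156555175781), 6.0989789962768555) normal [ 0.02243516 -0.00645902 -0.99972744]
tab [-0.0874 -0.0003  0.0327]
scene 400 [ 640.67252051 -132.67608724   59.5357874 ] ((643.3117065429688, -128.98789978027344), (68.58704376220703, 102.51060485839844), 6.706099033355713) normal [-0.04160923 -0.01786233  0.99897428]
tab [nan nan nan]<stdin>:8: RuntimeWarning: Mean of empty slice.
  ret = um.true_divide(
```

View pics/p6.png

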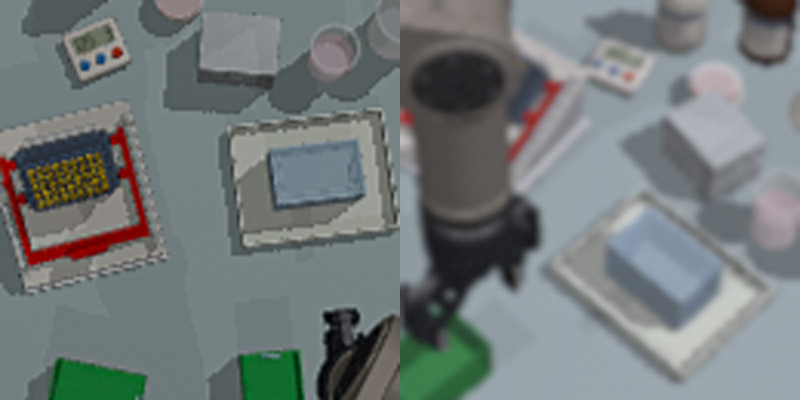

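```bash
python3 -c "
from h import *
print(manip.hand_in())"
```

```text
the job is handed in; nothing more can be done
None
```

I pushed the lock slide home and drew the clear cover off the rack along the deck's normal. I then set the cover down mouth down near the middle of the white tray, released it, moved the arm clear and handed the job in at about 18 s. The hand-in gives no verdict.

Last checks:
- **Cover:** its top is 61.6 mm above the bench in the top camera (61 mm expected). It sits about 1 mm from the tray centre and is aligned with the tray.
- **Cover tilt:** the top camera gave about 1.3° and the noisier scene camera about 2.5°. Both are inside the limit of about 3.4°, and the tray contact at touchdown was level.
- **Slide:** the tab stood about 87 mm down-slope of the seat, where 90 mm is fully home. The top-camera tab readings differ by a few mm. While I pushed, the force dropped suddenly and the slide then met a firm stop, which fits the click.
- **Rack:** in the last picture it still sits seated under the red lips.
- **Other things:** the timer and beaker look unmoved. I did not check the micropipette and log book again, but the arm never went near the micropipette and only passed high over the log book at the start.
- **Check that failed:** the scene camera could not confirm the slide at the end because the arm hid the tab.

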